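Reset and start the shogi clock

ROBOT

A 7-joint arm with a two-finger parallel gripper is mounted at the origin on the work surface. World frame = base frame: x ahead of the robot, y to its left, z up, the work surface at z = 0. Lengths are in m, angles in rad, forces in N, time in s.
With the tool pointing down it reaches from about 0.4 to 0.85 m from the base axis. Payload 10.4 kg.
Tool frame: the origin (TCP) lies at the very end of the fingers, on their centre line; the grasp point (between the pads) lies 19 mm behind it; z points along the fingers, y is the line along which they close (so a half turn about z gives the same grasp; the last joint's range is limited). The gripper opens to 87 mm and grips with 3 to 60 N. Pads are 19 mm wide; open, the fingers measure 117 mm over their backs; the gripper's body (75 mm by 190 mm) begins 51 mm behind the grasp point.
Start: joints at [1.281, 0.332, -0.065, 1.46, 0.022, 1.35, -0.088], TCP at [0.165, -0.603, 0.223] pointing down, gripper open.
Joint ranges: [-2.6, 2.6], [-0.5, 2.12], [-1.47, 1.34], [0.16, 2.42], [-1.27, 4.41], [0.06, 2.06], [-2.6, 2.6]. Speed limits (rad/s): [2.22, 2.22, 2.79, 2.79, 3.14, 3.14, 3.14].

INTERFACE

Orientations are given as a unit quaternion [x, y, z, w].
In Python, from bench import * gives the robot as it stands.
- The arm moves only by the tool step_arm, never from a script. Its arguments are lists of equal length, an entry for each row: "delta_pos": the shift along the world's x, y, z in units of 25 mm (1.0 is 25 mm), a list of three; "turn": the turn about the world's z in units of 0.12 rad (1.0 is 0.12 rad). In form: {"delta_pos": [[tx, ty, tz], ...], "turn": [turn, ...]}. A call has 1 to 12 rows; each row shifts and turns the commanded pose from where the row before left it; what a row does not reach is not made up. A row lasts 1/10 s, in which the tool goes at most 50 mm and 8.59 degrees, less where a joint would pass 70% of its speed; a pose out of reach is approached as far as the arm can. A call with a number of a shift or a turn outside -1 to 1 is refused whole. A call with a gripper value outside its range is refused whole. "grip" is the closure, from 0 (fully open) to 1 (shut), set as the call begins (left out, the last holds). The fingers move at their own pace and stop on an object; "newtons" is the grip in N (left out, the last holds). Time passes only in rows, so rows that do not move let the fingers close. It gives the time, the measured TCP pose, the force, the opening and the grip force at its end, in the units of the state.
- read_state(): the state, without advancing time (a new reading comes with each control period).
- camera(name): name is "scene" or "top"; returns a dict with "image" (420x560x3 uint8, red, green, blue), "z_map" (420x560 float32, m along the optical axis (not along the pixel's ray), 0 where there is no reading), "mtx" (3x3 intrinsics, pixels), "dist" ([k1, k2, p1, p2, k3] as OpenCV has them; the pictures are not rectified), "view" (4x4, takes a point from world to camera coordinates). Camera axes: x right, y up, looking along -z (the intrinsics and any distortion apply to the point x, -y, -z); pixel columns grow to the right and rows downward; lengths in m; the calibration is good to about 2 mm. A picture is of the moment at which its call begins.
- close_job(): hands the job in; it is judged then, once.
The state is a dict: "time": time; "joint_positions": joint angles; "joint_vel": joint speeds; "joint_torque": joint torques, N m; "ee_pos": TCP position; "eef_rot": TCP orientation; "ft_force": force on the tool from outside, world axes, zero at the start; "torque": the same for the moment, N m; "width": finger opening in m; "grip_force": force on a finger pad.
Only numpy, scipy, OpenCV 4.12 (cv2) and the standard library are available. Lean on these libraries where they do the work, as an engineer would, in place of code of your own. Each camera call takes 0.05 s, during which the arm holds its last target. There are 200 camera calls.

TASK

Set the game clock on the shogi board going for the next game, only pressing with the fingertips: press the round reset button all the way down and let it come up, then do the same with the square time key at the clock's teacup end, and last push the teacup end of the long rocker fully down and leave it down. Do not press the other square key or push the rocker's other end down, do not lift, tip or shift the clock, and leave the cup, caddy, piece box and pieces where they are.

Things in the scene. Friction and masses are not known exactly. Their poses are not given: they have to be found in the camera images.
- clock: Loose black lacquer game clock (0.7 kg), 110 mm deep (x), 160 wide (y), on the board. Origin: centre of its underside; x to its back (away from the robot), y to the robot's left, yaw to 0.4 rad. Front half: deck 36 mm high with three grey push keys in a row at x = -30 mm: round reset at y = 0, square keys at y = +54 and -54. Back half: 48 mm high, with a long rocker along y, pivot at x = 27.5, 53 mm up
- reset_top (a point): Centre of the top face of the round reset button (26 mm across, top 9 mm above the deck when up); moves down with it
- reset (a joint): Travel of the reset button: 0 up, 0.006 m fully down. Spring return; about 2 N starts it and 4.5 N holds it fully down
- key_left_top (a point): Centre of the top face of the square time key at the clock's +y end (22 by 22 mm, top 9 mm above the deck when up)
- key_left (a joint): Travel of that left key: 0 up, 0.006 m fully down; spring as the reset button
- key_right_top (a point): Centre of the top face of the square time key at the clock's -y end (22 by 22 mm)
- key_right (a joint): Travel of that right key: 0 up, 0.006 m fully down; spring as the reset button
- rocker_left_end (a point): Point to press on the upper face of the rocker's +y wing, 44 mm out from the pivot. The rocker is a shallow V, 119 mm long in all, 28 mm wide, 8 mm thick, whose wings rise outward at 0.15 rad when it is level; the wing pressed down fully lies flat
- rocker_right_end (a point): The same point on the rocker's -y wing
- rocker (a joint): Angle of the rocker: 0 level, +0.15 rad with the left (+y) end fully down, -0.15 with the right (-y) end fully down. It starts near level, and stays where it is left by friction; about 3.5 N at the press point moves it (about 7 mm of travel from level to fully down)
- cup: Small celadon teacup, an open round vessel 60 mm across and 50 mm high, standing on the board beside one end (+y or -y) of the clock. Origin: centre of its underside
- caddy: Round lidded dark wood tea caddy, 60 mm across and 55 mm high, beside the clock's other end (bystander). Origin: centre of its underside
- piecebox: Mulberry piece box with shut lid and brass catch, 66 by 116 by 49 mm, on the board behind the clock (bystander). Origin: centre of its underside
- piece1: Pentagonal boxwood shogi piece, 27 by 29 mm, 9 mm thick, lying on the board in front of the clock (bystander)
- piece2: Another such piece (bystander)
- piece3: Another such piece (bystander)
- board: Thick kaya shogi board on squat legs, fixed, 334 (x) by 366 (y) mm, its top 120 mm above the mat. Origin: on the mat below its centre
There are look-alikes about, which are no part of the job. Of the things that look like the clock, the larger one is meant.

How it is judged:
By the outcome, as a careful person would: the job done as asked, in the order asked, and still so for the second after the job is handed in, with the robot touching nothing.
It also fails if it takes over 51 s, if anything falls off the work surface, if the arm or the gripper's body presses on something with over 40 N, if the wrist force passes 120 N, or if a joint passes its speed limit or range.

## Working session

There is one attempt and no reset: what is moved stays moved. The work goes in short steps, Python scripts to look and compute and a tool call to move; the robot and the scene stay as the last step left them, time stands still between calls to the robot, and variables do not carry over. Pictures are saved under pics/ and viewed, at most 10 in all, crops included, and the job is handed in when it is done.

Besides the shell and the picture viewer there is one more tool, called after ">>>" as name([rows], argument=value, ...), one row to a line, values as JSON. step_arm: Moves the arm, as the interface text tells. Shifts and turns lie within -1 to 1; 1 stands for 25 mm of shift or 0.12 rad of turn. Its arguments: {"type":"object","properties":{"delta_pos":{"type":"array"},"turn":{"type":"array"},"grip":{"type":"number"},"newtons":{"type":"number"}},"required":["delta_pos","turn"]}

```bash
mkdir -p pics; python3 - <<'E'
from bench import *
import cv2,numpy as np,pickle
d={n:camera(n) for n in("top","scene")}
pickle.dump(d,open("d.pkl","wb"))
for n in d: cv2.imwrite(f"pics/{n}0.png",cv2.resize(d[n]["image"][:,:,::-1],(800,600)))
s=read_state();print(s["time"],s["ee_pos"],s["eef_rot"],s["width"],s["ft_force"])
E
```

```text
0.1 [ 0.16468738 -0.60255135  0.22183174] [ 9.91114066e-01  1.33013132e-01 -1.11453946e-04 -6.34521163e-04] 0.08713021885594296 [ 0.38946989  0.12872105 -0.48323321]
```

View pics/top0.png

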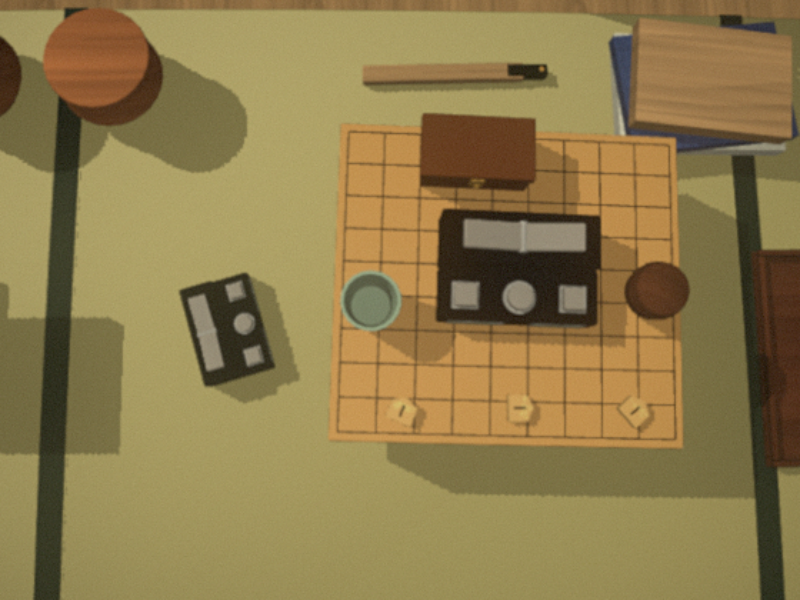

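View pics/scene0.png

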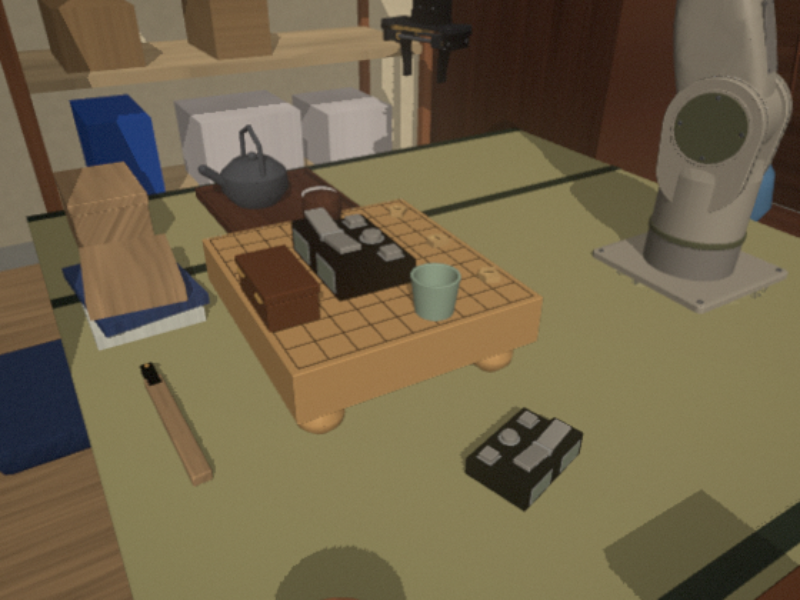

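The top view shows the clock on the board, with keys at (464,295), (519,297) and (573,299) and the rocker at about (524,235). The cup is at its left end (371,300), likely +y. The small look-alike on the mat is at (227,330).

```bash
cat >h.py <<'E'
import cv2,numpy as np
def ray(c,uv,z):
    K,D,V=np.array(c["mtx"]),np.array(c["dist"]),np.array(c["view"])
    p=cv2.undistortPoints(np.array(uv,float).reshape(-1,1,2),K,D).reshape(-1,2)
    r=np.c_[p[:,0],-p[:,1],-np.ones(len(p))]@V[:3,:3]
    o=-V[:3,:3].T@V[:3,3]
    z=np.broadcast_to(z,len(p))
    return o+r*((z-o[2])/r[:,2])[:,None]
def zat(c,uv):
    Z=c["z_map"];u,v=map(int,np.round(uv));d=np.median(Z[v-2:v+3,u-2:u+3])
    K,D,V=np.array(c["mtx"]),np.array(c["dist"]),np.array(c["view"])
    p=cv2.undistortPoints(np.array(uv,float).reshape(-1,1,2),K,D).ravel()
    return V[:3,:3].T@(np.array([p[0]*d,-p[1]*d,-d])-V[:3,3])
E
python3 - <<'E'
import pickle,cv2,numpy as np
from h import *
c=pickle.load(open("d.pkl","rb"))["top"]
im=c["image"];hsv=cv2.cvtColor(im,cv2.COLOR_RGB2HSV)
m=((hsv[...,1]<70)&(hsv[...,2]>110)).astype(np.uint8)
roi=np.zeros_like(m);roi[148:228,306:420]=1
m*=roi
for t in cv2.findContours(m,cv2.RETR_EXTERNAL,cv2.CHAIN_APPROX_NONE)[0]:
    if cv2.contourArea(t)<60:continue
    r=cv2.minAreaRect(t);ctr=r[0];zz=zat(c,ctr)
    print(np.round(ctr,1),np.round(r[1],1),round(r[2],1),"depth",zz.round(4),"plane.165",ray(c,[ctr],.165).round(4))
    if max(r[1])>60: print(ray(c,cv2.boxPoints(r),.18).round(4))
print("cup",zat(c,(260,210)))
for uv in [(328,164),(345,164.5),(360,165),(372,165.5),(390,166),(404,166),(325,225),(300,240),(343,190)]: print(uv,zat(c,uv).round(4))
E
```

```text
[400.5 209. ] [18. 17.] 90.0 depth [ 0.5725 -0.1483  0.1647] plane.165 [[ 0.5725 -0.1482  0.165 ]]
[362.5 208. ] [22. 21.] 90.0 depth [ 0.5742 -0.0942  0.1652] plane.165 [[ 0.5742 -0.0942  0.165 ]]
[325. 206.] [18. 18.] 90.0 depth [ 0.5774 -0.0415  0.1644] plane.165 [[ 0.5774 -0.0414  0.165 ]]
[367.  164.5] [21. 84.] 90.0 depth [ 0.6339 -0.1001  0.1771] plane.165 [[ 0.6364 -0.1027  0.165 ]]
[[ 0.6482 -0.0411  0.18  ]
 [ 0.6482 -0.1596  0.18  ]
 [ 0.6183 -0.1582  0.18  ]
 [ 0.6186 -0.0404  0.18  ]]
cup [0.57715545 0.04911881 0.12463339]
(328, 164) [ 0.6334 -0.0445  0.1831]
(345, 164.5) [ 0.6333 -0.0687  0.1798]
(360, 165) [ 0.6331 -0.0902  0.1775]
(372, 165.5) [ 0.6321 -0.1068  0.1786]
(390, 166) [ 0.6305 -0.1311  0.1827]
(404, 166) [ 0.6297 -0.1497  0.1866]
(325, 225) [ 0.5522 -0.0429  0.1493]
(300, 240) [ 0.533  -0.0093  0.1199]
(343, 190) [ 0.6014 -0.0689  0.1558]
```

```bash
python3 - <<'E'
import pickle
from h import *
c=pickle.load(open("d.pkl","rb"))["scene"]
for uv in [(178,125),(172,91),(145,119),(218,140)]: print(zat(c,uv).round(3))
E
```

```text
[ 0.567 -0.581  0.077]
[ 0.55  -0.653  0.152]
[ 0.642 -0.631  0.092]
[ 0.602 -0.226  0.168]
```

>>> step_arm([
  [0, 0, 1],
  [0, 0, 1],
  [0, 0, 1],
  [0, 0, 1],
], turn=[-0.65, -0.65, -0.65, -0.65], grip=1, newtons=20)

```text
time: 0.5
ee_pos: [0.1647, -0.6027, 0.3232]
eef_rot: [1.0, -0.024, -0.0, -0.0]
ft_force: [-0.3, -0.2, -0.0]
width: 0.0627
grip_force: 0.0
```

>>> step_arm([
  [0.746, 0.924, 0],
  [0.746, 0.924, 0],
  [0.746, 0.924, 0],
  [0.746, 0.924, 0],
  [0.746, 0.924, 0],
  [0.746, 0.924, 0],
  [0.746, 0.924, 0],
  [0.746, 0.924, 0],
  [0.746, 0.924, 0],
  [0.746, 0.924, 0],
  [0.746, 0.924, 0],
], turn=[0, 0, 0, 0, 0, 0, 0, 0, 0, 0, 0])

```text
time: 1.6
ee_pos: [0.3704, -0.3477, 0.3223]
eef_rot: [1.0, -0.023, -0.0, -0.0]
ft_force: [-0.8, -0.3, 1.2]
width: 0.0004
grip_force: 0.0
```

>>> step_arm([
  [0.746, 0.924, 0],
  [0.746, 0.924, 0],
  [0.746, 0.924, 0],
  [0.746, 0.924, 0],
  [0.746, 0.924, 0],
  [0.746, 0.924, 0],
  [0.746, 0.924, 0],
  [0.746, 0.924, 0],
  [0.746, 0.924, 0],
  [0.746, 0.924, 0],
  [0.746, 0.924, 0],
  [0, 0, 0],
], turn=[0, 0, 0, 0, 0, 0, 0, 0, 0, 0, 0, 0])

```text
time: 2.8
ee_pos: [0.5764, -0.0903, 0.3217]
eef_rot: [1.0, -0.02, -0.0, -0.001]
ft_force: [0.1, 0.7, 0.1]
width: 0.0002
grip_force: 0.0
```

>>> step_arm([
  [-0.08, -0.16, -1],
  [0, 0, -1],
  [0, 0, -1],
  [0, 0, -1],
  [0, 0, -0.8],
  [0, 0, -0.4],
  [0, 0, 0],
  [0, 0, 0],
], turn=[0, 0, 0, 0, 0, 0, 0, 0])

```text
time: 3.6
ee_pos: [0.5734, -0.0989, 0.1934]
eef_rot: [1.0, -0.023, 0.0, 0.0]
ft_force: [0.3, 0.2, 0.2]
width: 0.0007
grip_force: 0.0
```

```bash
python3 - <<'E'
from bench import *
import cv2
c=camera("scene")
cv2.imwrite("pics/s1.png",cv2.resize(c["image"][100:230,130:330,::-1],(800,520),interpolation=cv2.INTER_CUBIC))
print(read_state()["ee_pos"],read_state()["ft_force"])
E
```

```text
[ 0.57363431 -0.09886199  0.19376197] [-0.47505717  0.36551698  0.53312015]
```

View pics/s1.png

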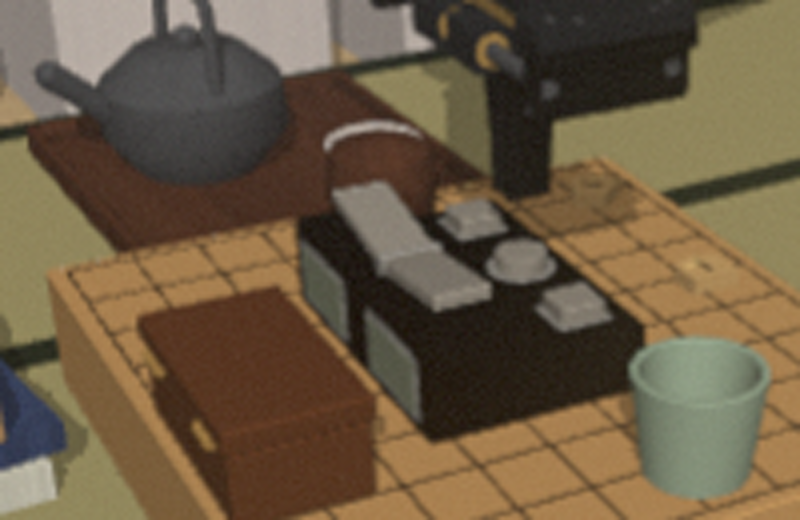

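The fingertip at (520,195) hangs straight above the reset button at (522,250). I'll centre it and go down.

>>> step_arm([
  [0.04, 0.17, -0.5],
  [0, 0, -0.4],
  [0, 0, -0.2],
  [0, 0, -0.1],
  [0, 0, 0],
], turn=[0, 0, 0, 0, 0])

```text
time: 4.15
ee_pos: [0.5738, -0.0942, 0.1624]
eef_rot: [1.0, -0.022, -0.0, -0.0]
ft_force: [-1.9, 1.1, 3.1]
width: 0.0005
grip_force: 1.5
```

>>> step_arm([
  [0, 0, -0.1],
  [0, 0, -0.1],
  [0, 0, 0],
], turn=[0, 0, 0])

```text
time: 4.45
ee_pos: [0.5744, -0.0944, 0.1593]
eef_rot: [1.0, -0.023, 0.001, 0.0]
ft_force: [-7.1, 1.6, 15.1]
width: 0.0001
grip_force: 7.9
```

>>> step_arm([
  [0, 0, 0.5],
  [0, 0, 0.6],
  [0.05, 1, 0.2],
  [0.05, 1, 0],
  [0, 0.1, 0],
  [0, 0, 0],
  [0, 0, 0],
  [0, 0, 0],
], turn=[0, 0, 0, 0, 0, 0, 0, 0])

```text
time: 5.25
ee_pos: [0.5766, -0.0433, 0.1901]
eef_rot: [1.0, -0.023, -0.0, 0.0]
ft_force: [0.5, 0.4, -0.2]
width: 0.0006
grip_force: 0.0
```

```bash
python3 - <<'E'
from bench import *
import cv2
c=camera("scene")
cv2.imwrite("pics/s2.png",cv2.resize(c["image"][100:230,130:330,::-1],(800,520),interpolation=cv2.INTER_CUBIC))
print(read_state()["ee_pos"],read_state()["ft_force"])
E
```

```text
[ 0.57657201 -0.04314755  0.19004116] [-0.2839049  -0.30743564 -0.21705424]
```

View pics/s2.png

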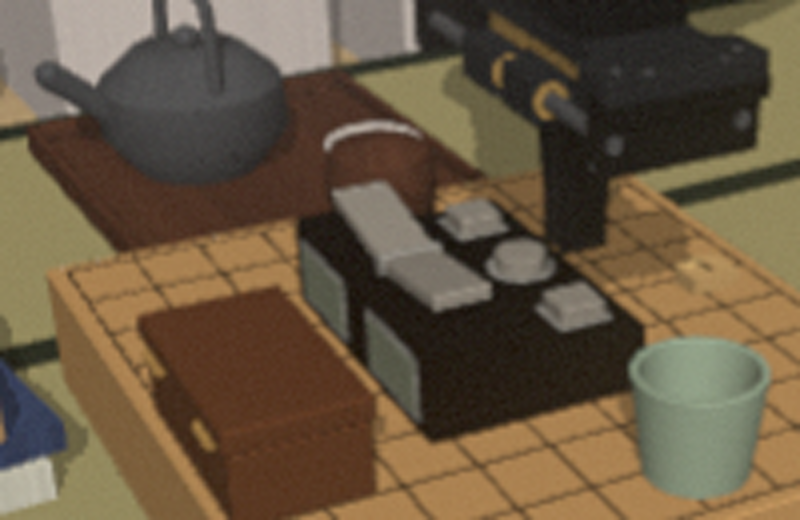

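The clock has not shifted and the reset button is back up at (522,250). The fingertip at (575,245) is above the left key at (573,300).

>>> step_arm([
  [0.03, 0.06, -0.5],
  [0, 0, -0.3],
  [0, 0, -0.2],
  [0, 0, -0.1],
  [0, 0, -0.1],
  [0, 0, -0.05],
  [0, 0, 0],
], turn=[0, 0, 0, 0, 0, 0, 0])

```text
time: 6.0
ee_pos: [0.5772, -0.0405, 0.1595]
eef_rot: [1.0, -0.023, -0.0, 0.0]
ft_force: [-5.5, -1.1, 7.4]
width: 0.0006
grip_force: 3.6
```

>>> step_arm([
  [0, 0, -0.06],
  [0, 0, 0],
  [0, 0, 0],
], turn=[0, 0, 0])

```text
time: 6.3
ee_pos: [0.5773, -0.0405, 0.1593]
eef_rot: [1.0, -0.023, 0.0, 0.0]
ft_force: [-9.5, -0.8, 18.0]
width: 0.0009
grip_force: 9.0
```

>>> step_arm([
  [0, 0, 0.6],
  [0, 0, 1],
  [0.8, -0.25, 0.2],
  [0.8, -0.25, 0],
  [0.67, 0, 0],
  [0, 0, 0],
  [0, 0, 0],
  [0, 0, 0],
], turn=[0, 0, 0, 0, 0, 0, 0, 0])

```text
time: 7.1
ee_pos: [0.6336, -0.0527, 0.2025]
eef_rot: [1.0, -0.022, 0.0, 0.0]
ft_force: [-0.3, 0.6, -1.0]
width: 0.0004
grip_force: 0.0
```

```bash
python3 - <<'E'
from bench import *
import cv2
c=camera("scene")
cv2.imwrite("pics/s3.png",cv2.resize(c["image"][100:230,130:330,::-1],(800,520),interpolation=cv2.INTER_CUBIC))
E
```

```text
(no output)
```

View pics/s3.png

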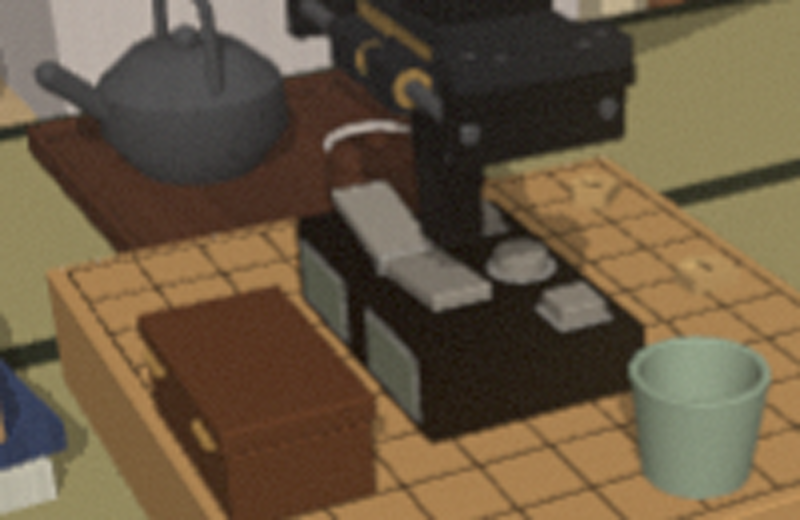

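The left key has come back up at (573,300). The fingertip at (450,240) is above the rocker's left wing at (445,277). Next I press the wing down to about z = 0.176.

>>> step_arm([
  [0, 0, -0.4],
  [0, 0, -0.3],
  [0, 0, -0.15],
  [0, 0, -0.15],
  [0, 0, -0.1],
  [0, 0, 0],
  [0, 0, 0],
], turn=[0, 0, 0, 0, 0, 0, 0])

```text
time: 7.85
ee_pos: [0.6341, -0.0524, 0.1767]
eef_rot: [1.0, -0.022, 0.0, 0.0]
ft_force: [-7.7, 1.4, 14.6]
width: 0.0003
grip_force: 7.8
```

>>> step_arm([
  [0, 0, -0.06],
  [0, 0, 0],
  [0, 0, 0],
], turn=[0, 0, 0])

```text
time: 8.15
ee_pos: [0.6343, -0.0524, 0.1764]
eef_rot: [1.0, -0.022, 0.001, 0.0]
ft_force: [-11.2, 2.0, 22.9]
width: 0.0005
grip_force: 11.5
```

>>> step_arm([
  [0, 0, 0.4],
  [0, 0, 1],
  [0, 0, 1],
  [0, 0, 1],
  [-1, -1, 1],
  [-1, -1, 0],
  [-1, -1, 0],
  [-1, -1, 0],
  [-1, -1, 0],
  [-1, -1, 0],
  [-1, -1, 0],
  [-1, -1, 0],
], turn=[0, 0, 0, 0, 0, 0, 0, 0, 0, 0, 0, 0])

```text
time: 9.35
ee_pos: [0.4328, -0.254, 0.2833]
eef_rot: [1.0, -0.023, 0.0, 0.0]
ft_force: [0.5, -1.3, 0.5]
width: 0.0004
grip_force: 0.0
```

>>> step_arm([
  [-1, -1, 0],
  [-1, -1, 0],
  [-1, -1, 0],
  [0, -1, 0],
  [0, -1, 0],
  [0, 0, 0],
  [0, 0, 0],
], turn=[0, 0, 0, 0, 0, 0, 0])

```text
time: 10.05
ee_pos: [0.359, -0.3778, 0.2829]
eef_rot: [1.0, -0.023, -0.0, -0.0]
ft_force: [0.4, 0.3, -0.0]
width: 0.0005
grip_force: 0.0
```

```bash
python3 - <<'E'
from bench import *
import cv2,pickle
from h import *
o=pickle.load(open("d.pkl","rb"))["top"]
c=camera("top");s=camera("scene")
cv2.imwrite("pics/s4.png",cv2.resize(s["image"][100:230,130:330,::-1],(800,520),interpolation=cv2.INTER_CUBIC))
for uv in [(328,164),(345,164.5),(360,165),(372,165.5),(390,166),(404,166),(325,206),(362,208),(400,209)]: print(uv,zat(o,uv)[2].round(4),zat(c,uv)[2].round(4))
x=cv2.absdiff(o["image"],c["image"]).max(2)[140:232,300:425]
print((x>40).sum(),np.argwhere(x>40)[:8]+[140,300])
E
```

```text
(328, 164) 0.1831 0.1762
(345, 164.5) 0.1798 0.1768
(360, 165) 0.1775 0.1771
(372, 165.5) 0.1786 0.1789
(390, 166) 0.1827 0.1867
(404, 166) 0.1866 0.1914
(325, 206) 0.1644 0.1648
(362, 208) 0.1652 0.1644
(400, 209) 0.1647 0.1645
77 [[153 326]
 [153 327]
 [153 329]
 [153 331]
 [153 333]
 [153 334]
 [153 335]
 [154 327]]
```

View pics/s4.png

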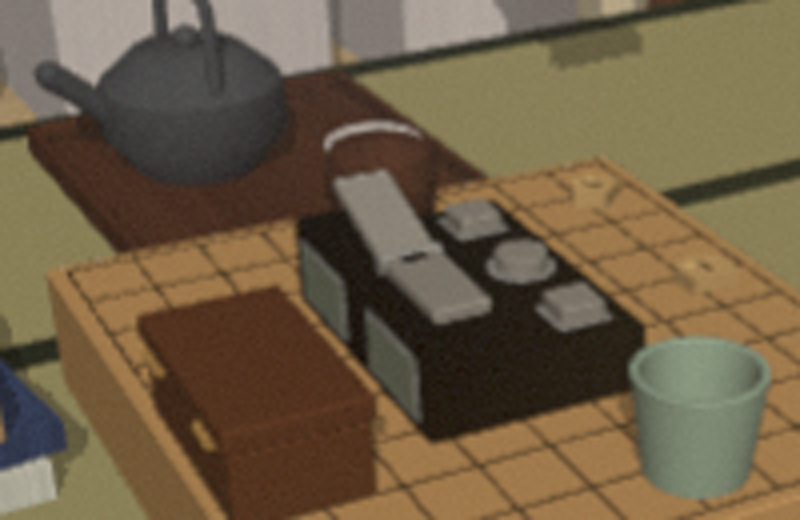

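The picture shows the left wing lying flat at (445,290). All three keys are up and nothing has shifted.

```bash
python3 -c "
from bench import *
print(close_job())"
```

```text
the job is handed in; nothing more can be done
None
```

I pressed and released the reset, then the teacup-end (left) key, then pushed the rocker's teacup end fully down and left it; the last pictures show that wing flat, all three keys up and the clock unshifted, and the job is handed in at about 10 s.

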